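# Free the jammed desktop shredder

### The arm

A 7-joint arm with a two-finger parallel gripper is mounted at the origin on the work surface. World frame = base frame: x ahead of the robot, y to its left, z up, the work surface at z = 0. Lengths are in m, angles in rad, forces in N, time in s.
With the tool pointing down it reaches from about 0.4 to 0.75 m from the base axis. Payload 19.5 kg.
Tool frame: the origin (TCP) lies at the very end of the fingers, on their centre line; the grasp point (between the pads) lies env.tcp_to_grasp behind it (env.tcp_to_grasp is the distance from the TCP to the grasp point, in m); z points along the fingers, y is the line along which they close (so a half turn about z gives the same grasp; the last joint's range is limited). The gripper opens to 85 mm and grips with 20 to 120 N. Pads are 22 mm wide; open, the fingers measure 114 mm over their backs; the gripper's body (76 mm by 85 mm) begins 54 mm behind the grasp point. The pads swing forward as they close: fully open they stand 13 mm farther back than shut.
Start: joints at [1.061, 0.707, -0.028, 1.485, 0.022, 0.951, -0.075], TCP at [0.259, -0.513, 0.231] pointing down, gripper open.
Joint ranges: [-2.71, 2.71], [-0.32, 2.16], [-1.57, 1.52], [0, 2.45], [-1.46, 4.6], [0, 2.02], [-2.83, 2.83]. Speed limits (rad/s): [1.89, 1.89, 2.57, 2.57, 3.01, 3.01, 3.01].

### API

Orientations are given as a unit quaternion [x, y, z, w].
In Python, from station import env, vision, order gives the robot as it stands. The module is installed in compiled form; this text tells all that it offers.
- The arm moves only by the tool servo_tool, never from a script. Its arguments are lists of equal length, an entry for each row: "grip": the closure, from -1 (fully open) to 1 (shut); "slide": the shift along the tool's x, y, z normalised to -1 to 1, where 1 is 30 mm, a list of three; "rotation": the turn, a rotation vector about the tool's x, y, z normalised to -1 to 1, where 1 is 10 degrees, a list of three. In form: {"grip": [grip, ...], "slide": [[tx, ty, tz], ...], "rotation": [[rx, ry, rz], ...]}. A call has 1 to 20 rows; each row shifts and turns the commanded pose from where the row before left it, along the tool's axes as they then stand; what a row does not reach is not made up. A row lasts 1/8 s, in which the tool goes at most 62.5 mm and 10.7 degrees, less where a joint would pass 70% of its speed; a pose out of reach is approached as far as the arm can. A call with a number of a shift or a turn outside -1 to 1 is refused whole. A call with a gripper value outside its range is refused whole. The fingers move at their own pace and stop on an object; "squeeze" is the grip in N (left out, the last holds). Time passes only in rows, so rows that do not move let the fingers close. It gives the time, the measured TCP pose, the force, the opening and the grip force at its end, in the units of the state.
- env.get_state(): the state, without advancing time (a new reading comes with each control period).
- vision.capture(name): name is "scene" or "side" or "wrist"; returns the picture (480x640x3 uint8, red, green, blue); there is no depth.
- vision.calibration(name): a dict with "K" (3x3 intrinsics, pixels), "distortion" ([k1, k2, p1, p2, k3] as OpenCV has them; the pictures are not rectified), "world_from_camera" (4x4, takes a point from camera to world coordinates). Camera axes: x right, y down, z forward; pixel columns grow to the right and rows downward; lengths in m; the calibration is good to about 2 mm. A picture is of the moment at which its call begins: read the wrist's pose just before it. calibration takes no time and is no camera call; for the wrist camera it gives the pose at the moment of the call.
- order.hand_in(): hands the job in; it is judged then, once.
The state is a dict: "time_s": time; "q": joint angles; "qvel": joint speeds; "joint_efforts": joint torques, N m; "position": TCP position; "tcp_rot": TCP orientation; "wrist_force": force on the tool from outside, world axes, zero at the start; "ft_torque": the same for the moment, N m; "grip_width": finger opening in m; "gripper_force": force on a finger pad.
Only numpy, scipy, OpenCV 4.12 (cv2) and the standard library are available. Lean on these libraries where they do the work, as an engineer would, in place of code of your own. Each camera call takes 0.05 s, during which the arm holds its last target. There are 200 camera calls.

### The job

The desktop shredder has jammed on a plastic card, and it stays dead while its pull-out waste bin stands open. First push the bin fully home; then turn the selector dial on top clockwise past its first two click positions (auto and forward) to the third (reverse) and keep it there against its spring, so that I can draw the card out. Finish while still holding the dial in reverse - it springs back if you let go - and leave everything else on the desk where it is.

Things in the scene. Friction and masses are not known exactly. Their poses are not given: they have to be found in the camera images.
- shredder: Desktop shredder, fixed: 340 mm wide (y), 200 deep (x), 225 high, grey head on a black base. Origin: centre of the underside; x from its front (bin) to its back, z up. Its front stands 100 mm before the origin up to 150 mm high, then slopes back to the flat top's edge, 52 mm before the origin. The dial's axis is at x -8, y -120 mm (right end, seen from the front).
- card_top (a point): Top of the white plastic card jammed upright in the feed throat (fixed): 54 mm wide, 47 mm above the shredder's top, 55 mm behind and 60 mm left of its origin. The throat's lips stand 6 mm above the top, from 90 mm right to 150 mm left.
- waste_bin (a joint): How far the pull-out waste bin stands open, in m: 0 is fully home, it slides out towards the shredder's -x. Pushing it takes about 2 N (a little more when quick).
- bin_lip (a point): Middle of the front edge of the grip lip on the bin's front; moves with the bin. The lip is 120 mm wide (y), its edge 22 mm high (this point at mid-height, 107 mm above the desk), 33 mm in front of the bin's front panel. Bin home: the edge is 147 mm in front of the shredder's origin. The panel is 326 mm wide, 17 to 125 mm above the desk. Axes as the shredder's.
- selector (a joint): Angle of the selector dial in rad, clockwise from above: 0 is off (as it starts), clicks at 0.45 (auto) and 0.90 (forward), where it stays, and 1.35 (reverse), from where it springs back to forward; solid stop at 1.38. Clicks and spring take about 0.1 N m.
- selector_knob: The dial's black knob, axis upright: round skirt 52 mm across, 9 mm high; on it a straight grip bar 48 mm long, 13 mm thick, its top 31 mm above the shredder's top. Origin on the axis, level with the shredder's top, 225 mm above the desk; x along the bar to its white pointer line (at off: the shredder's +x), z up. Turns with the dial: x swings towards the shredder's -y.
- selector_grip (a point): On the dial's axis, at the middle of the grip bar's height: 20 mm above the shredder's top. Axes as the knob's.
- mug: Bystander: white mug, 82 mm across, 95 mm high with a handle; origin at the centre of its underside. It stands beside the shredder.
- stapler: Bystander: black stapler 150 x 36 x 60 mm; origin at the centre of its underside. Right of the shredder's front.
- phone: Bystander: phone lying flat, 148 x 72 x 8 mm; origin at the centre of its underside. It lies near the front left.
- tape_dispenser: Bystander: grey desk tape dispenser 130 x 56 x 88 mm; origin at the centre of its underside. Left of the shredder.
- pen_pot: Bystander: dark pot 76 mm across, 100 mm high, with pens up to 165 mm; origin at the centre of its underside. Right of the shredder.
- drive: Bystander: aluminium external disk drive 115 x 76 x 16 mm; origin at the centre of its underside. It lies flat near the front right.
- staple_box: Bystander: cardboard box of staples 55 x 36 x 18 mm, lying on the front left of the shredder's top; origin at the centre of its underside.

How it is judged:
On the way, in this order (a step that is already met when the one before it is completed fails the run):
1. the waste bin is fully home (value of joint waste_bin below 0.004 m), for 0.2 s.
2. the dial is turned to reverse (value of joint selector above 1.22 rad and value of joint waste_bin below 0.004 m), for 0.3 s.
At the end, for the whole second after the job is handed in: The gripper's fingers still hold the dial at reverse (joint above 1.22 rad; the third click is at 1.35), at rest, finger contact above 0.5 N, and the waste bin is home to within 4 mm (all of step 2 and contact force between the fingers and selector_knob above 0.5 N and velocity of joint selector below 0.1 rad/s); the arm keeps its last pose, push and grip.
It fails at once if a bystander is shifted by more than 25 mm or knocked over (distance of any of mug, stapler, phone, tape_dispenser, drive, pen_pot, staple_box from where it was at the start of the episode above 0.025 m or angle between any of mug, pen_pot's own z axis and vertical above 0.5 rad).
It also fails if it takes over 48 s, if anything falls off the work surface, if the arm or the gripper's body presses on something with over 40 N, if the wrist force passes 120 N, or if a joint passes its speed limit or range.

## Working session

There is one attempt and no reset: what is moved stays moved. The work goes in short steps, Python scripts to look and compute and a tool call to move; the robot and the scene stay as the last step left them, time stands still between calls to the robot, and variables do not carry over. Pictures are saved under pics/ and viewed, at most 10 in all, crops included, and the job is handed in when it is done.

Besides the shell and the picture viewer there is one more tool, called by a JSON object that holds its "method" and its "body", one argument or row to a line. servo_tool: Moves the arm, as the interface text tells. Scaled input: -1 to 1 covers 30 mm each way for a shift and 10 degrees each way for a turn. Its arguments: {"type":"object","properties":{"grip":{"type":"array"},"slide":{"type":"array"},"rotation":{"type":"array"},"squeeze":{"type":"number"}},"required":["grip","slide","rotation"]}

```bash
mkdir -p pics
python3 - <<'E'
from station import env,vision
import cv2
s=env.get_state();print(s, env.tcp_to_grasp)
for n in("scene","side"):
    cv2.imwrite(f"pics/{n}0.png",vision.capture(n)[:,:,::-1]);c=vision.calibration(n);print(n,c)
E
```

```text
{'time_s': 0.0, 'q': array([ 1.0612978 ,  0.70707496, -0.0276335 ,  1.48499498,  0.02200417,
        0.95090382, -0.07546961]), 'qvel': array([-2.87258371e-04,  1.00834262e-03,  4.26289771e-04,  2.90451405e-04,
        8.96460659e-05, -1.26124007e-03,  1.17026630e-03]), 'joint_efforts': array([-1.52461184e-04, -8.83199716e+01,  1.23444233e+00, -2.36166322e+01,
        1.69633288e-02,  6.54477291e-03, -2.14104851e-06]), 'position': array([ 0.25916709, -0.51298633,  0.23084436]), 'tcp_rot': array([ 9.72764647e-01,  2.31794415e-01, -1.38316809e-04, -5.21265829e-04]), 'wrist_force': array([ 0.66881547, -0.24412686,  0.18882942]), 'ft_torque': array([ 0.03168776, -0.00484326,  0.02854942]), 'gripper_force': 0.0, 'grip_width': 0.08523453192569054} 0.0187
scene {'K': array([[505.74525741,   0.        , 315.66196644],
       [  0.        , 505.74525741, 250.49491862],
       [  0.        ,   0.        ,   1.        ]]), 'distortion': array([0.01595229, 0.        , 0.        , 0.        , 0.        ]), 'world_from_camera': array([[ 0.01807667,  0.79445615, -0.60705244,  1.29384291],
       [ 0.99982597, -0.01156301,  0.01463995, -0.01302919],
       [ 0.00461145, -0.60721143, -0.79452691,  1.17615872],
       [ 0.        ,  0.        ,  0.        ,  1.        ]])}
side {'K': array([[554.4618954 ,   0.        , 314.07093457],
       [  0.        , 554.4618954 , 227.63387346],
       [  0.        ,   0.        ,   1.        ]]), 'distortion': array([-0.16270534,  0.        ,  0.        ,  0.        ,  0.        ]), 'world_from_camera': array([[-0.91178681, -0.21681342,  0.34876461,  0.12216183],
       [-0.410324  ,  0.44644218, -0.79518777,  1.00050269],
       [ 0.01670414, -0.86814821, -0.49602384,  0.8046129 ],
       [ 0.        ,  0.        ,  0.        ,  1.        ]])}
```

View pics/scene0.png

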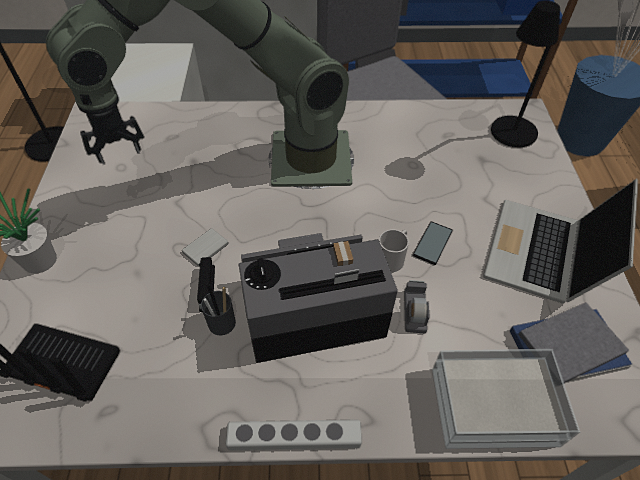

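View pics/side0.png

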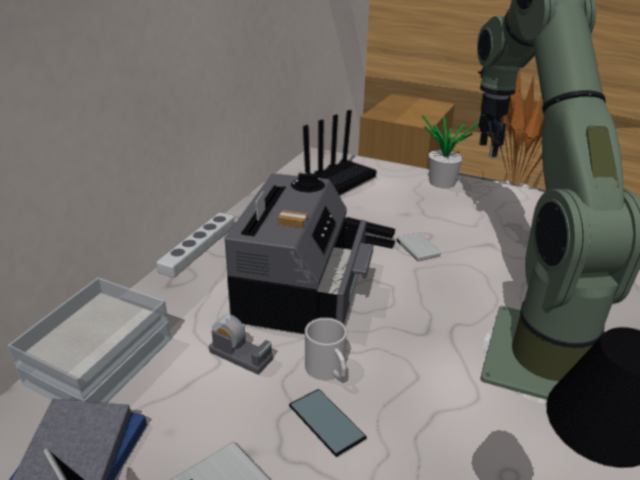

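The scene view shows the shredder with its front towards the robot, the dial at about (262,275) and the lip at about (302,241). I'll enlarge both views.

Run:
```python
import cv2
a=cv2.imread("pics/scene0.png")[220:370,175:375];cv2.imwrite("pics/c1.png",cv2.resize(a,None,fx=4,fy=4,interpolation=cv2.INTER_CUBIC))
a=cv2.imread("pics/side0.png")[165:335,215:415];cv2.imwrite("pics/c2.png",cv2.resize(a,None,fx=3.5,fy=3.5,interpolation=cv2.INTER_CUBIC))
```

```text
(no output)
```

View pics/c1.png

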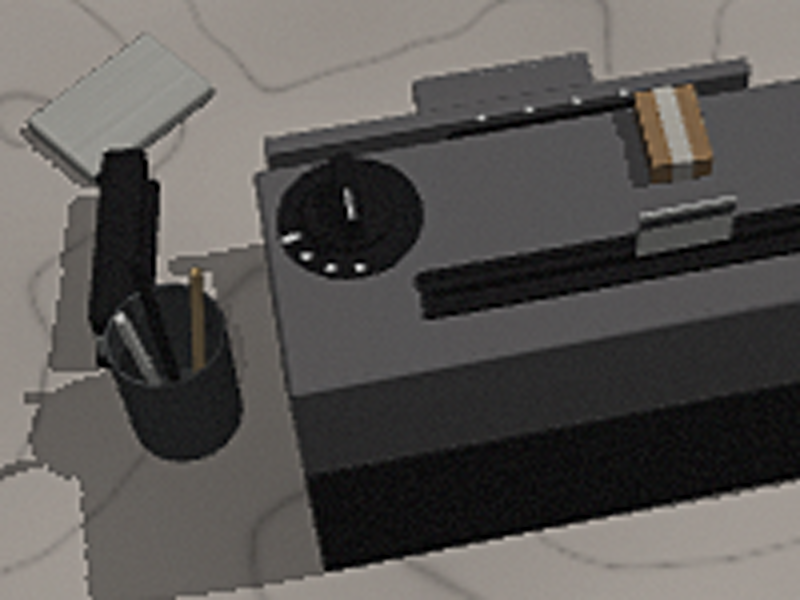

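View pics/c2.png

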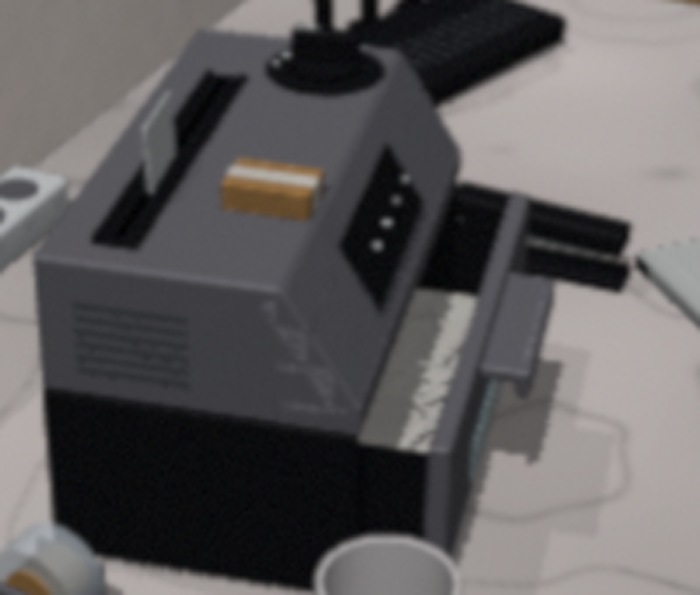

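```bash
cat > fit.py <<'E'
from station import env,vision
import numpy as np,cv2
from scipy.optimize import least_squares
def proj(n,P):
    c=vision.calibration(n);T=np.linalg.inv(c["world_from_camera"])
    return cv2.projectPoints(np.array(P,float),cv2.Rodrigues(T[:3,:3])[0],T[:3,3],c["K"],c["distortion"])[0][:,0]
# x,y,z mm in shredder, b=1 moves with bin; crop uv
sc=[(100,-170,225,0,293,397),(-52,-170,225,0,258,172),(100,-170,0,0,323,570),(-147,-60,118,1,415,83),(-147,60,118,1,588,53),(-114,-163,125,1,265,140),(-114,163,125,1,747,60),(55,33,272,0,640,213),(55,87,272,0,735,198)]
sd=[(55,87,272,0,147,128),(55,33,272,0,172,92),(100,170,225,0,38,260),(-52,170,225,0,280,290),(-100,170,150,0,358,412),(-147,60,118,1,528,378),(-147,-60,118,1,553,288),(-114,163,125,1,447,452),(-114,-163,125,1,525,195)]
A=np.array(sc,float);B=np.array(sd,float)
uvA=A[:,4:]/4+[175,220]-.4;uvB=B[:,4:]/3.5+[215,165]-.4
def W(P,p):
    x,y,a,b=p;Q=P[:,:3]/1000;Q=Q-np.outer(P[:,3],[b,0,0])
    R=np.array([[np.cos(a),-np.sin(a),0],[np.sin(a),np.cos(a),0],[0,0,1]]);return Q@R.T+[x,y,0]
def res(p): return np.r_[proj("scene",W(A,p))-uvA,proj("side",W(B,p))-uvB].ravel()
if __name__=="__main__":
    r=least_squares(res,[.55,0,0,.05],loss="soft_l1");print(r.x,np.degrees(r.x[2]));print(res(r.x).reshape(-1,2).round(1))
    M=np.array([(-8,-120,225,0),(-8,-120,245,0),(-147,0,107,1),(-147,0,107,0),(-147,-60,107,1),(-8,-120,256,0)],float);w=W(M,r.x);print(w.round(4))
    print(proj("scene",w),proj("side",w))
E
python3 fit.py
```

```text
[0.61619911 0.00192705 0.19629703 0.03618291] 11.246991108756974
[[-0.5 -0.8]
 [-0.4 -0.5]
 [ 1.2  1.2]
 [ 0.  -0.5]
 [ 0.5 -0.2]
 [ 0.4 -0.2]
 [ 1.  -0.5]
 [ 0.6 -0.4]
 [ 0.8 -0.9]
 [-0.7  0.1]
 [-0.1 -0.5]
 [-2.4 -1.8]
 [ 0.4 -0.5]
 [ 0.9 -0.9]
 [-0.3 -2. ]
 [-0.1 -3.6]
 [-0.2 -0.8]
 [ 0.7 -1.4]]
[[ 0.6318 -0.1173  0.225 ]
 [ 0.6318 -0.1173  0.245 ]
 [ 0.4365 -0.0338  0.107 ]
 [ 0.472  -0.0267  0.107 ]
 [ 0.4482 -0.0926  0.107 ]
 [ 0.6318 -0.1173  0.256 ]]
[[262.87857774 273.58080415]
 [262.18433578 268.51471173]
 [300.44956258 238.80793483]
 [303.09542727 249.16820943]
 [278.5824865  242.44498021]
 [261.79411894 265.66776614]] [[307.66882315 184.13434108]
 [307.76159993 176.67775143]
 [368.65829801 260.40836675]
 [353.22422936 258.30519278]
 [372.18808123 247.16352624]
 [307.81334481 172.53336097]]
```

```bash
cat > loc.py <<'E'
from fit import *
p=least_squares(res,[.55,0,0,.05],loss="soft_l1").x;a=p[2];R=np.array([[np.cos(a),-np.sin(a)],[np.sin(a),np.cos(a)]])
def w(x,y): return R@[x/1000,y/1000]+p[:2]
def bp(n,uv,z):
    c=vision.calibration(n);T=c["world_from_camera"];q=np.r_[cv2.undistortPoints(np.array([[uv]],float),c["K"],c["distortion"])[0,0],1]
    d=T[:3,:3]@q;return (T[:3,3]+d*(z-T[2,3])/d[2])
E
python3 - <<'E'
from loc import *
for nm,u,v,z in[("pot",163,335,.1),("stap_near_l",105,150,.06),("stap_r",148,150,.06),("stapbase",95,330,.05),("drive",213,92,.016),("pentip",195,270,.165),("boxcorner",640,180,.225)]:
    P=bp("scene",(175+u/4-.4,220+v/4-.4),z);print(nm,P.round(3),"local",(R.T@(P[:2]-p[:2])).round(3))
print("start",w(-195,-105),"end",w(-110,-105),"dial",w(-8,-120))
s=env.get_state()["position"];d=w(-195,-105)-s[:2];y=np.radians(26.8)
print("tool-frame move at start yaw (x,y)",d@[np.cos(y),np.sin(y)],d@[np.sin(y),-np.cos(y)])
E
```

```text
pot [ 0.633 -0.244  0.1  ] local [-0.032 -0.245]
stap_near_l [ 0.459 -0.308  0.06 ] local [-0.214 -0.273]
stap_r [ 0.46  -0.279  0.06 ] local [-0.208 -0.245]
stapbase [ 0.597 -0.3    0.05 ] local [-0.077 -0.292]
drive [ 0.375 -0.247  0.016] local [-0.285 -0.197]
pentip [ 0.628 -0.216  0.165] local [-0.031 -0.216]
boxcorner [0.609 0.048 0.225] local [0.002 0.046]
start [ 0.44542306 -0.13908905] end [ 0.52879067 -0.12251075] dial [ 0.6317574  -0.11732873]
tool-frame move at start yaw (x,y) 0.33486966073079305 -0.24978018812951847
```

{"method": "servo_tool", "body": {
  "grip": [1, 1, 1, 1, 1, 1, 1, 1, 1, 1, 1, 1, 1, 1],
  "slide": [
    [0.8, -0.6, 0],
    [0.8, -0.6, 0],
    [0.8, -0.6, 0],
    [0.8, -0.6, 0],
    [0.8, -0.6, 0],
    [0.8, -0.6, 0],
    [0.8, -0.6, 0],
    [0.8, -0.6, 0],
    [0.8, -0.6, 0],
    [0.8, -0.6, 0],
    [0.8, -0.6, 0],
    [0.8, -0.6, 0],
    [0.8, -0.6, 0],
    [0.8, -0.6, 0]
  ],
  "rotation": [
    [0, 0, 0],
    [0, 0, 0],
    [0, 0, 0],
    [0, 0, 0],
    [0, 0, 0],
    [0, 0, 0],
    [0, 0, 0],
    [0, 0, 0],
    [0, 0, 0],
    [0, 0, 0],
    [0, 0, 0],
    [0, 0, 0],
    [0, 0, 0],
    [0, 0, 0]
  ]
}}

```text
time_s: 1.85
position: [0.4458, -0.1358, 0.2312]
tcp_rot: [0.973, 0.232, -0.0, -0.0]
wrist_force: [0.4, -0.4, -0.8]
grip_width: -0.0
gripper_force: 0.0
```

{"method": "servo_tool", "body": {
  "grip": [1, 1, 1, 1, 1, 1, 1, 1, 1, 1, 1, 1, 1, 1, 1, 1, 1, 1, 1],
  "slide": [
    [0, 0, 0],
    [0, 0, 0],
    [0, 0, 0],
    [0, 0, 0],
    [0, 0, 0],
    [0, 0, 0],
    [0, 0, 0],
    [0, 0, 0],
    [0, 0, 0],
    [0, 0, 0],
    [0, 0, 0],
    [0, 0, 0],
    [0, 0, 0],
    [0, 0, 0],
    [0, 0, 0],
    [0, 0, 0],
    [0, 0, 0],
    [0, 0, 0],
    [0, 0, 0]
  ],
  "rotation": [
    [0, 0, -1],
    [0, 0, -1],
    [0, 0, -1],
    [0, 0, -1],
    [0, 0, -1],
    [0, 0, -1],
    [0, 0, -1],
    [0, 0, -1],
    [0, 0, -1],
    [0, 0, -1],
    [0, 0, -1],
    [0, 0, -1],
    [0, 0, -1],
    [0, 0, -1],
    [0, 0, -1],
    [0, 0, -1],
    [0, 0, -0.45],
    [0, 0, 0],
    [0, 0, 0]
  ]
}}

```text
time_s: 4.22
position: [0.4455, -0.1368, 0.2312]
tcp_rot: [-0.097, 0.995, 0.0, -0.0]
wrist_force: [0.0, 0.2, -0.3]
grip_width: -0.0
gripper_force: 0.0
```

```bash
cat > st.py <<'E'
from loc import *
s=env.get_state();q=s["tcp_rot"];P=s["position"]
from scipy.spatial.transform import Rotation as Ro
M=Ro.from_quat(q).as_matrix()
print("t",s["time_s"],"local mm",((R.T@(P[:2]-p[:2]))*1000).round(1),"z",P[2].round(4),"yawx rel",np.degrees(np.arctan2(M[1,0],M[0,0])-a).round(1),"tz",M[:,2].round(3),"q",s["q"].round(2),"F",s["wrist_force"].round(1),s["ft_torque"].round(2),s["grip_width"].round(4),s["gripper_force"])
E
python3 st.py
```

```text
Traceback (most recent call last):
  File "st.py", line 5, in <module>
    print("t",s["time_s"],"local mm",((R.T@(P[:2]-p[:2]))*1000).round(1),"z",P[2].round(4),"yawx rel",np.degrees(np.arctan2(M[1,0],M[0,0])-a).round(1),"tz",M[:,2].round(3),"q",s["q"].round(2),"F",s["wrist_force"].round(1),s["ft_torque"].round(2),s["grip_width"].round(4),s["gripper_force"])
                                                                                                                                                                                                                                                      ^^^^^^^^^^^^^^^^^^^^^
AttributeError: 'float' object has no attribute 'round'
```

```bash
sed -i 's/s\["grip_width"\].round(4)/s["grip_width"]/' st.py; python3 st.py
```

```text
t 4.225 local mm [-194.5 -102.7] z 0.2312 yawx rel -180.1 tz [-0.  0. -1.] q [ 0.7   0.65 -0.84  1.85  0.61  0.92  1.34] F [ 0.   0.2 -0.3] [ 0.03  0.02 -0.02] -4.770810629147384e-05 0.0
```

{"method": "servo_tool", "body": {
  "grip": [1, 1, 1, 1, 1, 1, 1, 1, 1, 1, 1, 1, 1, 1, 1],
  "slide": [
    [0, 0, 0.84],
    [0, 0, 0.84],
    [0, 0, 0.84],
    [0, 0, 0.84],
    [0, 0, 0.84],
    [0, 0, 0],
    [-0.25, 0, 0],
    [-0.25, 0, 0],
    [-0.25, 0, 0],
    [-0.25, 0, 0],
    [-0.25, 0, 0],
    [-0.25, 0, 0],
    [-0.25, 0, 0],
    [-0.25, 0, 0],
    [0, 0, 0]
  ],
  "rotation": [
    [0, 0, 0],
    [0, 0, 0],
    [0, 0, 0],
    [0, 0, 0],
    [0, 0, 0],
    [0, 0, 0],
    [0, 0, 0],
    [0, 0, 0],
    [0, 0, 0],
    [0, 0, 0],
    [0, 0, 0],
    [0, 0, 0],
    [0, 0, 0],
    [0, 0, 0],
    [0, 0, 0]
  ]
}}

```text
time_s: 6.1
position: [0.505, -0.1247, 0.1053]
tcp_rot: [-0.099, 0.995, 0.0, 0.0]
wrist_force: [-0.0, -0.1, 0.9]
grip_width: 0.0001
gripper_force: 0.0
```

```bash
python3 st.py
python3 - <<'E'
from station import vision
import cv2
a=vision.capture("side")[165:335,215:415,::-1];cv2.imwrite("pics/c3.png",cv2.resize(a,None,fx=3.5,fy=3.5,interpolation=cv2.INTER_CUBIC))
E
```

```text
t 6.1 local mm [-133.7 -102.5] z 0.1053 yawx rel -179.9 tz [ 0.001  0.001 -1.   ] q [ 0.53  0.89 -0.68  1.81  0.81  0.74  1.17] F [-0.  -0.1  0.9] [ 0.02 -0.03 -0.02] 0.0001251353132875652 0.0
```

View pics/c3.png

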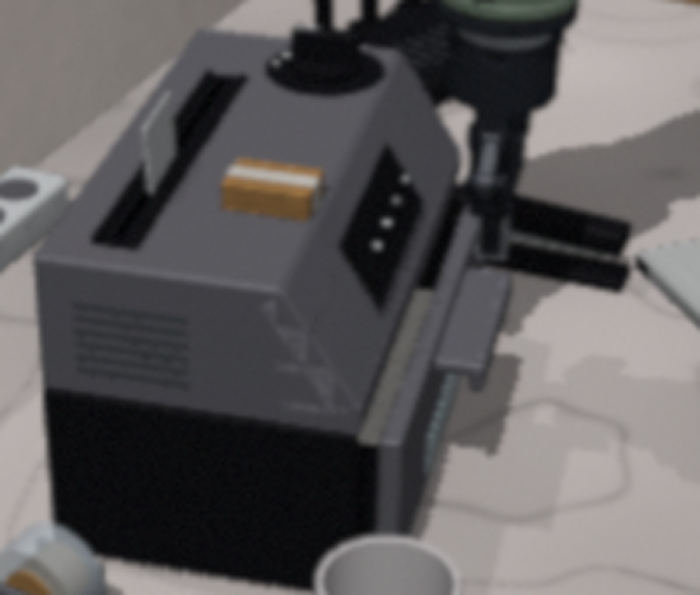

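The finger is pushing the panel's right part and the bin is about half closed. I'll keep pushing until the force rises.

{"method": "servo_tool", "body": {
  "grip": [1, 1, 1, 1, 1, 1],
  "slide": [
    [-0.1, 0, 0],
    [-0.1, 0, 0],
    [-0.1, 0, 0],
    [-0.05, 0, 0],
    [0, 0, 0],
    [0, 0, 0]
  ],
  "rotation": [
    [0, 0, 0],
    [0, 0, 0],
    [0, 0, 0],
    [0, 0, 0],
    [0, 0, 0],
    [0, 0, 0]
  ]
}}

```text
time_s: 6.9
position: [0.5148, -0.1229, 0.1053]
tcp_rot: [-0.099, 0.995, 0.0, 0.0]
wrist_force: [0.7, -0.2, 0.4]
grip_width: -0.0005
gripper_force: 0.0
```

{"method": "servo_tool", "body": {
  "grip": [1, 1, 1, 1],
  "slide": [
    [-0.07, 0, 0],
    [-0.07, 0, 0],
    [0, 0, 0],
    [0, 0, 0]
  ],
  "rotation": [
    [0, 0, 0],
    [0, 0, 0],
    [0, 0, 0],
    [0, 0, 0]
  ]
}}

```text
time_s: 7.4
position: [0.5151, -0.1231, 0.105]
tcp_rot: [-0.098, 0.995, -0.001, -0.004]
wrist_force: [-27.3, -1.9, 18.7]
grip_width: -0.0001
gripper_force: 14.3
```

```bash
python3 st.py
```

```text
t 7.4 local mm [-123.5 -102.9] z 0.105 yawx rel -180.0 tz [-0.008 -0.002 -1.   ] q [ 0.52  0.91 -0.68  1.77  0.8   0.77  1.19] F [-27.3  -1.9  18.7] [-0.42  5.79  0.05] -7.94620311420165e-05 14.282655715942383
```

Force direction matches the sloped front, so the gripper body may be touching it. I'll back off, go 10 mm higher and push again.

{"method": "servo_tool", "body": {
  "grip": [1, 1, 1, 1, 1, 1],
  "slide": [
    [0.3, 0, 0],
    [0, 0, -0.37],
    [0, 0, 0],
    [-0.2, 0, 0],
    [-0.08, 0, 0],
    [0, 0, 0]
  ],
  "rotation": [
    [0, 0, 0],
    [0, 0, 0],
    [0, 0, 0],
    [0, 0, 0],
    [0, 0, 0],
    [0, 0, 0]
  ]
}}

```text
time_s: 8.15
position: [0.5153, -0.1232, 0.1159]
tcp_rot: [-0.098, 0.995, -0.001, -0.004]
wrist_force: [-24.9, -3.4, 16.2]
grip_width: -0.0005
gripper_force: 12.6
```

```bash
python3 st.py
python3 - <<'E'
from station import vision
import cv2
a=vision.capture("side")[200:340,260:400,::-1];cv2.imwrite("pics/c4.png",cv2.resize(a,None,fx=4.2,fy=4.2,interpolation=cv2.INTER_CUBIC))
E
```

```text
t 8.15 local mm [-123.3 -103. ] z 0.1159 yawx rel -180.0 tz [-0.007 -0.002 -1.   ] q [ 0.53  0.89 -0.7   1.76  0.78  0.8   1.21] F [-24.9  -3.4  16.2] [-0.78  5.28 -0.  ] -0.0005333670892140919 12.60896258521825
```

View pics/c4.png

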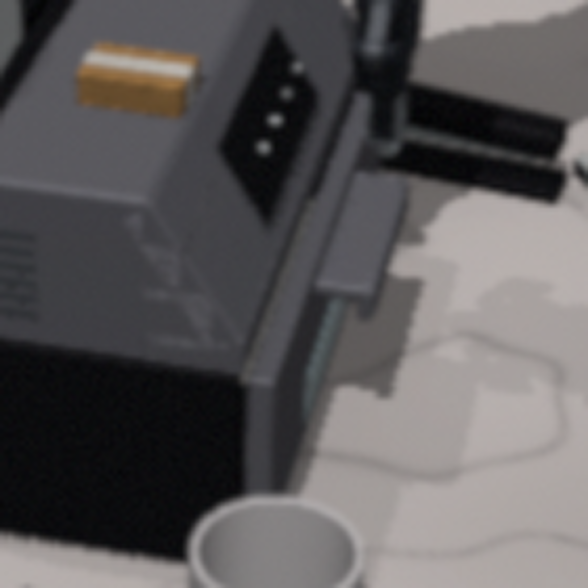

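{"method": "servo_tool", "body": {
  "grip": [1, 1, 1, 1, 1, 1, 1, 1, -1, -1, -1, -1, -1, -1, -1],
  "slide": [
    [0.5, 0, 0],
    [0.5, 0, 0],
    [0, 0, -1],
    [0, 0, -1],
    [0, 0, -1],
    [0, 0, -1],
    [0, 0, -1],
    [0, 0, -1],
    [-0.9, -0.11, 0],
    [-0.9, -0.11, 0],
    [-0.9, -0.11, 0],
    [-0.9, -0.11, 0],
    [-0.9, -0.12, 0],
    [0, 0, 0],
    [0, 0, 0]
  ],
  "rotation": [
    [0, 0, 0],
    [0, 0, 0],
    [0, 0, 0],
    [0, 0, 0],
    [0, 0, 0],
    [0, 0, 0],
    [0, 0, 0],
    [0, 0, 0],
    [0, 0, 0],
    [0, 0, 0],
    [0, 0, 0],
    [0, 0, 0],
    [0, 0, 0],
    [0, 0, 0],
    [0, 0, 0]
  ]
}}

```text
time_s: 10.07
position: [0.6243, -0.118, 0.2963]
tcp_rot: [-0.099, 0.995, 0.0, -0.0]
wrist_force: [0.3, 0.0, -0.7]
grip_width: 0.0852
gripper_force: 0.0
```

```bash
python3 st.py
python3 - <<'E'
from loc import *
c=vision.calibration("wrist")
a=vision.capture("wrist");cv2.imwrite("pics/w1.png",a[:,:,::-1])
L=np.array([(-8,-120,225,0),(-8+24,-120,256,0),(-8-24,-120,256,0),(-52,-170,225,0)],float)
print(proj("wrist",W(L,p)))
print("side panel corner home", proj("side",W(np.array([(-114,163,125,0.)]),p)))
E
```

```text
t 10.075 local mm [ -15.5 -119.2] z 0.2963 yawx rel -179.9 tz [-0.  0. -1.] q [ 0.45  0.84 -0.81  1.1   0.58  1.42  1.5 ] F [ 0.3  0.  -0.7] [ 0.03  0.   -0.01] 0.08523714945128041 0.0
[[317.97895004 267.35702931]
 [317.84360741 334.3586153 ]
 [317.79176889 240.47631935]
 [221.97901318 187.34091686]]
side panel corner home [[324.89991456 290.34719312]]
```

View pics/w1.png

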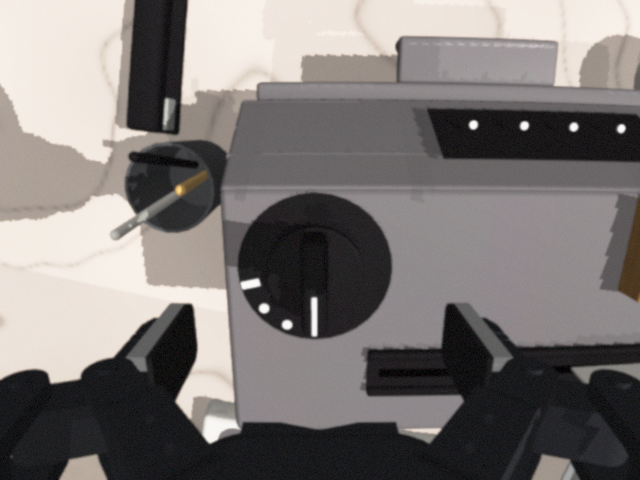

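Bin is home (panel corner as predicted). The wrist view shows the dial's bar from (315,234) to (314,333), within 1.5 mm of the prediction. Descending, gripping and then turning.

{"method": "servo_tool", "body": {
  "grip": [-1, -1, -1, -1, -1, 1, 1, 1, 1, 1, 1],
  "slide": [
    [-0.25, -0.05, 0.4],
    [0, 0, 0.4],
    [0, 0, 0.4],
    [0, 0, 0.66],
    [0, 0, 0],
    [0, 0, 0],
    [0, 0, 0],
    [0, 0, 0],
    [0, 0, 0],
    [0, 0, 0],
    [0, 0, 0]
  ],
  "rotation": [
    [0, 0, 0],
    [0, 0, 0],
    [0, 0, 0],
    [0, 0, 0],
    [0, 0, 0],
    [0, 0, 0],
    [0, 0, 0],
    [0, 0, 0],
    [0, 0, 0],
    [0, 0, 0],
    [0, 0, 0]
  ],
  "squeeze": 50
}}

```text
time_s: 11.5
position: [0.6323, -0.1188, 0.241]
tcp_rot: [-0.098, 0.995, -0.0, 0.0]
wrist_force: [-0.4, -4.2, 6.0]
grip_width: 0.0118
gripper_force: 50.9
```

```bash
python3 st.py
```

```text
t 11.5 local mm [  -7.8 -121.5] z 0.241 yawx rel -180.0 tz [ 0.001 -0.001 -1.   ] q [ 0.44  0.9  -0.79  1.17  0.62  1.3   1.46] F [-0.4 -4.2  6. ] [-0.83 -0.02  0.03] 0.01182288806436221 50.873730182647705
```

{"method": "servo_tool", "body": {
  "grip": [1, 1, 1, 1, 1, 1, 1, 1, 1, 1, 1, 1, 1, 1],
  "slide": [
    [0, 0, 0],
    [0, 0, 0],
    [0, 0, 0],
    [0, 0, 0],
    [0, 0, 0],
    [0, 0, 0],
    [0, 0, 0],
    [0, 0, 0],
    [0, 0, 0],
    [0, 0, 0],
    [0, 0, 0],
    [0, 0, 0],
    [0, 0, 0],
    [0, 0, 0]
  ],
  "rotation": [
    [0, 0, 0.6],
    [0, 0, 0.6],
    [0, 0, 0.6],
    [0, 0, 0.6],
    [0, 0, 0.6],
    [0, 0, 0.6],
    [0, 0, 0.6],
    [0, 0, 0.6],
    [0, 0, 0.6],
    [0, 0, 0.6],
    [0, 0, 0.6],
    [0, 0, 0.6],
    [0, 0, 0],
    [0, 0, 0]
  ]
}}

```text
time_s: 13.25
position: [0.6329, -0.1177, 0.241]
tcp_rot: [0.504, 0.864, 0.001, 0.001]
wrist_force: [5.8, 0.9, 1.9]
grip_width: 0.0117
gripper_force: 50.5
```

```bash
python3 st.py
```

```text
t 13.25 local mm [  -7.  -120.6] z 0.241 yawx rel 108.2 tz [ 0.002  0.001 -1.   ] q [ 0.33  0.84 -0.49  1.18  0.38  1.21  0.37] F [5.8 0.9 1.9] [ 0.22 -1.31  0.01] 0.011729678318170086 50.53147494792938
```

{"method": "servo_tool", "body": {
  "grip": [1, 1, 1, 1, 1, 1, 1],
  "slide": [
    [0, 0, 0],
    [0, 0, 0],
    [0, 0, 0],
    [0, 0, 0],
    [0, 0, 0],
    [0, 0, 0],
    [0, 0, 0]
  ],
  "rotation": [
    [0, 0, 0.2],
    [0, 0, 0.2],
    [0, 0, 0.15],
    [0, 0, 0],
    [0, 0, 0],
    [0, 0, 0],
    [0, 0, 0]
  ]
}}

```text
time_s: 14.12
position: [0.633, -0.1177, 0.241]
tcp_rot: [0.545, 0.838, 0.001, 0.001]
wrist_force: [7.2, 1.2, 2.8]
grip_width: 0.0116
gripper_force: 50.7
```

```bash
python3 st.py
python3 - <<'E'
from station import vision
import cv2
a=vision.capture("scene")[220:340,200:360,::-1];a=cv2.resize(a,None,fx=4,fy=4,interpolation=cv2.INTER_CUBIC)
b=cv2.resize(vision.capture("wrist")[150:450,200:440,::-1],(384,480))
cv2.imwrite("pics/f.png",cv2.resize(cv2.hconcat([a,b]),(800,375)))
E
```

```text
t 14.125 local mm [  -6.9 -120.6] z 0.241 yawx rel 102.7 tz [ 0.002  0.001 -1.   ] q [ 0.32  0.84 -0.46  1.18  0.36  1.2   0.29] F [7.2 1.2 2.8] [ 0.23 -1.5   0.07] 0.011567646263442503 50.65910518169403
```

View pics/f.png

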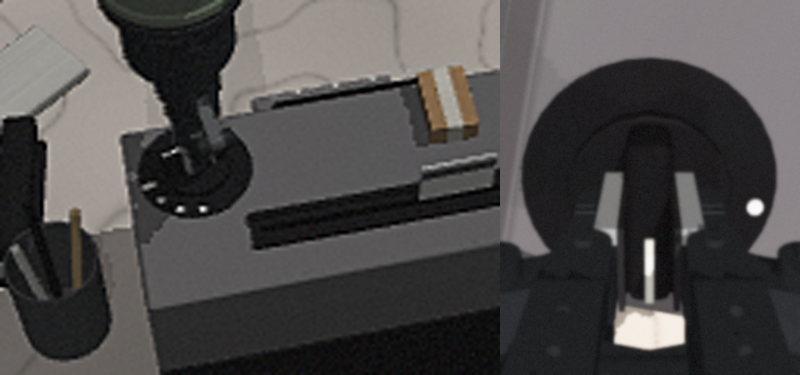

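The wrist view shows the bar and pointer (649,270) in line with the fingers, so the dial followed the 77° turn to reverse. The scene view shows nothing displaced. Handing in.

```bash
python3 -c "
from station import order
print(order.hand_in())"
```

```text
the job is handed in; nothing more can be done
None
```

I pushed the waste bin fully home and turned the dial about 77° (1.35 rad) to reverse. The gripper is still holding it there at about 50 N. Nothing else in the final views looked moved. I handed the job in at about 14 s; no verdict came back.

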